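# Set the flip tags of the pantry stock board to match the bins

### The job

Put the stock board right: a tag in front of a bin that is full to the rim must lie over away from you with its round disc showing, and a tag in front of any other bin must lie over towards you with its bar showing. Push each wrong tag over with a fingertip so that it lies down on its other rest, lightly and without gripping it; the tags that are already right stay lying as they are. Do not shift or lift the bins or any of the other things on the shelf.

Things in the scene. Friction and masses are not known exactly. Their poses are not given: they have to be found in the camera images.
- board: The stock board: a plywood slab 150 x 470 x 12 mm fixed to the shelf; origin at the centre of its underside, x away from the robot, y along the row of tags. Four tag holders stand on it in line, 115 mm apart along y; their order changes from start to start. Behind each, farther from the robot, stands its bin.
- holder_a: Fixed sheet-steel holder of tag a, in front of bin a. Origin at the centre of its underside (12 mm above the shelf); x points away from the robot to its bin, y along the hinge rod, which lies 16 mm above the origin. Two sloping rests, 50 mm wide, run 38 mm up from the rod, one towards the robot, one away; the tag lies on one of them.
- tag_a (a joint): Swing of tag a about its rod, rad: 0 = lying on the rest towards the robot (45 deg from upright), black BAR face showing; 0.785 = upright; 1.571 = lying on the rest away from the robot (45 deg from upright), round DISC face showing. Pushed up and over within 35 mm of its edge it swings freely (a few N at most). Past upright it falls over by its own weight. Starts at 0.
- tag_a_edge (a point): Middle of the free upper edge of tag a, a white plastic plate 70 mm wide, 3 mm thick, reaching 78 mm from the rod and so 40 mm past the rest: a fingertip fits behind it. Lying towards the robot the edge is 55 mm nearer than the rod, 83 mm above the shelf; upright 106 mm above it; lying away 55 mm beyond the rod, 83 mm above it.
- bin_a_lip (a point): Middle of the top of the front lip of bin a, 45 mm above the shelf and about 135 mm behind the rod of its tag. The bin is a loose grey open-fronted storage bin, 150 deep x 100 wide x 75 mm high, its front lip lower. FULL: packed to the rim with white soap bars.
- holder_b: Fixed sheet-steel holder of tag b, in front of bin b. Origin at the centre of its underside (12 mm above the shelf); x points away from the robot to its bin, y along the hinge rod, which lies 16 mm above the origin. Two sloping rests, 50 mm wide, run 38 mm up from the rod, one towards the robot, one away; the tag lies on one of them.
- tag_b (a joint): Swing of tag b about its rod, rad: 0 = lying on the rest towards the robot (45 deg from upright), black BAR face showing; 0.785 = upright; 1.571 = lying on the rest away from the robot (45 deg from upright), round DISC face showing. Pushed up and over within 35 mm of its edge it swings freely (a few N at most). Past upright it falls over by its own weight. Starts at 1.571.
- tag_b_edge (a point): Middle of the free upper edge of tag b, a white plastic plate 70 mm wide, 3 mm thick, reaching 78 mm from the rod and so 40 mm past the rest: a fingertip fits behind it. Lying towards the robot the edge is 55 mm nearer than the rod, 83 mm above the shelf; upright 106 mm above it; lying away 55 mm beyond the rod, 83 mm above it.
- bin_b_lip (a point): Middle of the top of the front lip of bin b, 45 mm above the shelf and about 135 mm behind the rod of its tag. The bin is a loose grey open-fronted storage bin, 150 deep x 100 wide x 75 mm high, its front lip lower. FULL: packed to the rim with six small metal tins.
- holder_c: Fixed sheet-steel holder of tag c, in front of bin c. Origin at the centre of its underside (12 mm above the shelf); x points away from the robot to its bin, y along the hinge rod, which lies 16 mm above the origin. Two sloping rests, 50 mm wide, run 38 mm up from the rod, one towards the robot, one away; the tag lies on one of them.
- tag_c (a joint): Swing of tag c about its rod, rad: 0 = lying on the rest towards the robot (45 deg from upright), black BAR face showing; 0.785 = upright; 1.571 = lying on the rest away from the robot (45 deg from upright), round DISC face showing. Pushed up and over within 35 mm of its edge it swings freely (a few N at most). Past upright it falls over by its own weight. Starts at 1.571.
- tag_c_edge (a point): Middle of the free upper edge of tag c, a white plastic plate 70 mm wide, 3 mm thick, reaching 78 mm from the rod and so 40 mm past the rest: a fingertip fits behind it. Lying towards the robot the edge is 55 mm nearer than the rod, 83 mm above the shelf; upright 106 mm above it; lying away 55 mm beyond the rod, 83 mm above it.
- bin_c_lip (a point): Middle of the top of the front lip of bin c, 45 mm above the shelf and about 135 mm behind the rod of its tag. The bin is a loose grey open-fronted storage bin, 150 deep x 100 wide x 75 mm high, its front lip lower. NOT full: a single small metal tin is left in it.
- holder_d: Fixed sheet-steel holder of tag d, in front of bin d. Origin at the centre of its underside (12 mm above the shelf); x points away from the robot to its bin, y along the hinge rod, which lies 16 mm above the origin. Two sloping rests, 50 mm wide, run 38 mm up from the rod, one towards the robot, one away; the tag lies on one of them.
- tag_d (a joint): Swing of tag d about its rod, rad: 0 = lying on the rest towards the robot (45 deg from upright), black BAR face showing; 0.785 = upright; 1.571 = lying on the rest away from the robot (45 deg from upright), round DISC face showing. Pushed up and over within 35 mm of its edge it swings freely (a few N at most). Past upright it falls over by its own weight. Starts at 0.
- tag_d_edge (a point): Middle of the free upper edge of tag d, a white plastic plate 70 mm wide, 3 mm thick, reaching 78 mm from the rod and so 40 mm past the rest: a fingertip fits behind it. Lying towards the robot the edge is 55 mm nearer than the rod, 83 mm above the shelf; upright 106 mm above it; lying away 55 mm beyond the rod, 83 mm above it.
- bin_d_lip (a point): Middle of the top of the front lip of bin d, 45 mm above the shelf and about 135 mm behind the rod of its tag. The bin is a loose grey open-fronted storage bin, 150 deep x 100 wide x 75 mm high, its front lip lower. NOT full: empty.
- mug: White ceramic mug, 82 mm across, 92 mm high, standing in front of the board. Loose; origin at the centre of its underside.
- tumbler: Glass tumbler, 72 mm across, 105 mm high, by the left end of the board. Loose; origin at the centre of its underside.
- pump: Stainless steel soap pump, 68 mm across, 182 mm high, off the right end of the board. Loose; origin at the centre of its underside.
- brush_holder: Wooden brush holder with two brushes, 88 mm across, 184 mm high over all, off the right end of the board, behind the soap pump. Loose; origin at the centre of its underside.
- dustpan_grip (a point): Grey plastic dustpan lying flat left of the bins, handle towards the robot; 305 x 200 mm, 56 mm high. Loose; this point is the middle of its handle, 45 mm above the shelf.
- jar: Lidded glass jar, 72 mm across, 105 mm high, in front and to the right of the board. Loose; origin at the centre of its underside.
- can: Food can, 75 mm across, 75 mm high, in front and to the left of the board. Loose; origin at the centre of its underside.

How it is judged:
By the outcome, as a careful person would: the job done as asked, in the order asked, and still so for the second after the job is handed in, with the robot touching nothing.
It also fails if it takes over 48 s, if anything falls off the work surface, if the arm or the gripper's body presses on something with over 40 N, if the wrist force passes 120 N, or if a joint passes its speed limit or range.

### The arm

A 6-joint arm with a two-finger parallel gripper is mounted at the origin on the work surface. World frame = base frame: x ahead of the robot, y to its left, z up, the work surface at z = 0. Lengths are in m, angles in rad, forces in N, time in s.
With the tool pointing down it reaches from about 0.35 to 0.975 m from the base axis. Payload 4.9 kg.
Tool frame: the origin (TCP) lies midway between the tips of the shut fingers; the grasp point (between the pads) lies 19 mm behind it; z points along the fingers, y is the line along which they close (so a half turn about z gives the same grasp; the last joint's range is limited). The gripper opens to 85 mm and grips with 20 to 120 N. Pads are 22 mm wide; open, the fingers measure 114 mm over their backs; the gripper's body (76 mm by 85 mm) begins 54 mm behind the grasp point. The pads swing forward as they close: fully open they stand 13 mm farther back than shut.
Start: joints at [-1.291, 0.053, 1.613, -0, 1.476, -0.119], TCP at [0.243, -0.576, 0.231] pointing down, gripper open.
Joint ranges: [-3.01, 3.01], [-1.01, 2.22], [0.06, 2.58], [-1.02, 4.17], [0.09, 2.62], [-3.14, 3.14]. Speed limits (rad/s): [2.57, 2.57, 3.14, 3.14, 3.14, 3.14].

### API

Orientations are given as a unit quaternion [w, x, y, z].
In Python, from plant import state, grab_frame, camera_info, job_done, spot_in, masks_of, pinpoint gives the robot as it stands.
- The arm moves only by the shell command python3 -m handwheel 'ROWS' [OPENING]. ROWS is JSON, a list that holds one entry, the list of rows, each a list of 6 numbers: the shift along the world's x, y, z in m, then the turn, a rotation vector about the world's x, y, z in degrees. In form: [[[tx, ty, tz, ax, ay, az], ...]]. A call has 1 to 20 rows; each row shifts and turns the commanded pose from where the row before left it; what a row does not reach is not made up. A row lasts 1/12 s, in which the tool goes at most 41.7 mm and 7.16 degrees, less where a joint would pass 70% of its speed; a pose out of reach is approached as far as the arm can. A call is refused whole if a number of a shift passes 0.0417 or a number of a turn 7.16, either way. A call with a gripper value outside its range is refused whole. OPENING is the opening, from 0 (shut) to 1 (fully open), set as the call begins (- or left out, the last holds). The fingers move at their own pace and stop on an object; the grip force is fixed at half the most. Time passes only in rows, so rows that do not move let the fingers close. It gives the time, the measured TCP pose, the force, the opening and the grip force at its end, in the units of the state.
- state(): the state, without advancing time (a new reading comes with each control period).
- grab_frame(name): name is "side" or "top"; returns (picture, depth): 480x640x3 uint8, blue, green, red; 480x640 float32, m along the optical axis (not along the pixel's ray), 0 where there is no reading.
- camera_info(name): a dict with "fx", "fy", "cx", "cy" (pixels), "distortion" ([k1, k2, p1, p2, k3] as OpenCV has them; the pictures are not rectified), "T" (4x4, takes a point from camera to world coordinates). Camera axes: x right, y up, looking along -z (the intrinsics and any distortion apply to the point x, -y, -z); pixel columns grow to the right and rows downward; lengths in m; the calibration is good to about 2 mm. A picture is of the moment at which its call begins. camera_info takes no time and is no camera call.
- job_done(): hands the job in; it is judged then, once.
Trained networks look in the newest picture that a camera, given by its name, has taken for a name from the list of things; names that differ only in an ending like _2 or _b are one class to them, and where a whole thing is asked for, a point or a joint stands for the part that bears it (a point fixed in the world has none). Each returns a list of dicts, best first, with "conf" (0 to 1); they miss things now and then, are a little off and sometimes report something else, mostly with a low value. They report only what shows in the picture. A call takes as long as a camera call.
- spot_in(camera, thing): "box" ([left, top, width, height] in pixels, round what is visible of it).
- masks_of(camera, thing): "region" (480x640 bool, what is visible of it) and "box" ([left, top, width, height] in pixels, round what is visible of it).
- pinpoint(camera, thing): "position" ([column, row] in pixels: a listed point, or the origin of a listed thing).
The state is a dict: "time": time; "joint_pos": joint angles; "joint_vel": joint speeds; "joint_efforts": joint torques, N m; "tool_pos": TCP position; "tool_rot": TCP orientation; "contact_force": force on the tool from outside, world axes, zero at the start; "ft_torque": the same for the moment, N m; "gripper_width": opening from 0.0 (shut) to 1.0 (fully open); "grasp_force": force on a finger pad.
Only numpy, scipy, OpenCV 4.12 (cv2) and the standard library are available. Lean on these libraries where they do the work, as an engineer would, in place of code of your own. Each camera call takes 0.05 s, during which the arm holds its last target. There are 200 camera calls.

## Working session

There is one attempt and no reset: what is moved stays moved. The work goes in short steps, Python scripts to look and compute and a shell command to move; the robot and the scene stay as the last step left them, time stands still between calls to the robot, and variables do not carry over. Pictures are saved under pics/ and viewed, at most 10 in all, crops included, and the job is handed in when it is done.

```bash
mkdir -p pics
cat > h.py <<'E'
import numpy as np, cv2
from plant import *
def ray(cam,px):
    c=camera_info(cam);K=np.array([[c['fx'],0,c['cx']],[0,c['fy'],c['cy']],[0,0,1.]])
    u=cv2.undistortPoints(np.array([[px]],float),K,np.array(c['distortion']))[0,0]
    T=np.array(c['T']);return T[:3,3],T[:3,:3]@np.array([u[0],-u[1],-1.])
def at_depth(cam,px,d): o,r=ray(cam,px);return o+d*r
def at_z(cam,px,z): o,r=ray(cam,px);return o+r*(z-o[2])/r[2]
E
python3 - <<'E'
from h import *
D={}
for c in('side','top'):
    im,d=grab_frame(c);cv2.imwrite(f'pics/{c}0.png',im);np.save(f'{c}d.npy',d)
    print(c,np.round(camera_info(c)['T'],3).tolist())
    for t in('tag_a_edge','holder_a','bin_a_lip'):
        for r in pinpoint(c,t):
            p=r['position'];dd=d[int(p[1]),int(p[0])]
            print(t,round(r['conf'],2),np.round(p),np.round(at_depth(c,p,dd),3))
print(state())
E
```

```text
side [[-0.817, 0.352, -0.457, -0.018], [-0.577, -0.508, 0.639, 0.831], [-0.007, 0.786, 0.619, 0.86], [0.0, 0.0, 0.0, 1.0]]
tag_a_edge 0.53 [383. 210.] [ 0.543 -0.211  0.014]
tag_a_edge 0.39 [407. 293.] [0.332 0.049 0.044]
holder_a 0.83 [384. 209.] [ 0.504 -0.143  0.073]
holder_a 0.73 [332. 255.] [0.527 0.038 0.046]
holder_a 0.71 [301. 283.] [0.537 0.138 0.032]
holder_a 0.58 [358. 231.] [ 0.548 -0.102  0.013]
bin_a_lip 0.73 [315. 199.] [ 0.687 -0.118  0.044]
top [[-0.065, 0.97, -0.233, 0.295], [-0.998, -0.064, 0.009, 0.033], [-0.006, 0.233, 0.972, 1.262], [0.0, 0.0, 0.0, 1.0]]
tag_a_edge 0.84 [373. 281.] [ 0.501 -0.117  0.004]
tag_a_edge 0.73 [452. 338.] [ 0.353 -0.262  0.1  ]
holder_a 0.96 [271. 269.] [0.539 0.117 0.029]
holder_a 0.94 [414. 259.] [ 0.542 -0.215  0.024]
holder_a 0.79 [320. 264.] [0.544 0.004 0.037]
holder_a 0.59 [366. 262.] [ 0.541 -0.101  0.034]
bin_a_lip 0.57 [367. 205.] [ 0.68  -0.118  0.025]
{'time': 0.4, 'joint_pos': array([-1.29098311e+00,  5.28210695e-02,  1.61316432e+00, -2.28353417e-05,
        1.47600563e+00, -1.19026036e-01]), 'joint_vel': array([ 0.00136219, -0.00138973, -0.0021027 ,  0.00094855,  0.00115538,
       -0.0010005 ]), 'joint_efforts': array([ 5.01721079e-04, -3.93047619e+01, -3.69811821e+01, -9.72887460e-05,
        2.41076326e-03, -5.08389832e-06]), 'tool_pos': array([ 0.24265991, -0.57582277,  0.23107039]), 'tool_rot': array([-1.97626742e-04,  9.80181481e-01,  1.98101550e-01, -2.73252687e-05]), 'contact_force': array([ 0.01325929, -0.91587182,  0.67781141]), 'ft_torque': array([-0.05169419,  0.03477731, -0.00453724]), 'grasp_force': 0.0, 'gripper_width': 0.9985095414277538}
```

View pics/top0.png

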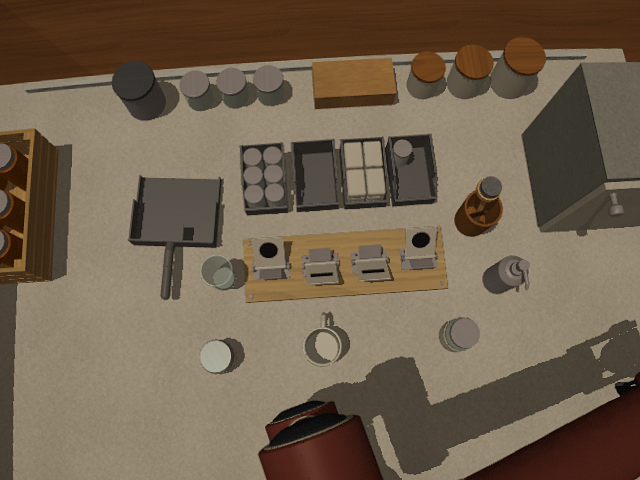

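View pics/side0.png

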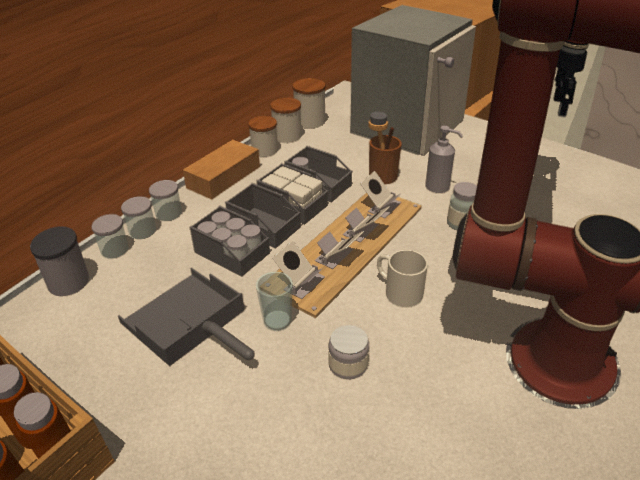

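The row from left to right is b (6 tins, disc, right), d (empty, bar, right), a (soap, bar, wrong) and c (one tin, disc, wrong). In the top picture tag a is at about (370,265) and tag c at about (420,245). Next I measure the edges of a and c from the depth image and both views.

Run:
```python
from h import *
def cloud(c):
    d=np.load(f'{c}d.npy');I=camera_info(c);K=np.array([[I['fx'],0,I['cx']],[0,I['fy'],I['cy']],[0,0,1.]])
    v,u=np.mgrid[:480,:640];p=np.stack([u.ravel(),v.ravel()],1).astype(float)
    n=cv2.undistortPoints(p[:,None],K,np.array(I['distortion']))[:,0];T=np.array(I['T'])
    q=np.c_[n[:,0],-n[:,1],-np.ones(len(n))]*d.reshape(-1,1);return (q@T[:3,:3].T+T[:3,3])[d.ravel()>0]
for c in('top','side'):
    P=cloud(c);print(c)
    for k,y0 in zip('bdac',(.12,.01,-.105,-.22)):
        m=(abs(P[:,1]-y0)<.055)&(P[:,0]>.45)&(P[:,0]<.63)
        Q=P[m&(P[:,2]>.045)&(P[:,2]<.12)]
        E=Q[Q[:,2]>np.percentile(Q[:,2],75)]
        print(k,len(Q),'y',np.percentile(Q[:,1],[3,97]).round(3),'x',np.percentile(Q[:,0],[3,50,97]).round(3),'z',np.percentile(Q[:,2],[50,97]).round(3),'top',np.median(E,0).round(3))
    for t,lo,hi in(('pump',.05,.2),('brush_holder',.05,.2),('jar',.05,.12),('mug',.05,.12)):
        for r in masks_of(c,t)[:1]:
            d=np.load(f'{c}d.npy')
            ys,xs=np.nonzero(r['region']);q=np.array([at_depth(c,(a,b),d[b,a]) for a,b in zip(xs[::3],ys[::3]) if d[b,a]>0])
            print(t,round(r['conf'],2),np.percentile(q,[5,95],axis=0).round(3).tolist())
T={}
for c in('top','side'):
    for t in('holder_a','tag_a_edge','tag_c_edge'):
        print(c,t,[(round(r['conf'],2),np.round(r['position']),at_z(c,r['position'],.012 if 'h' in t else .083).round(3)) for r in pinpoint(c,t)])
```

```text
top
b 758 y [0.087 0.152] x [0.517 0.578 0.599] z [0.064 0.085] top [0.595 0.121 0.08 ]
d 584 y [-0.028  0.037] x [0.491 0.514 0.575] z [0.063 0.085] top [0.495 0.003 0.081]
a 578 y [-0.143 -0.078] x [0.491 0.514 0.575] z [0.063 0.085] top [ 0.496 -0.109  0.081]
c 754 y [-0.26  -0.193] x [0.518 0.579 0.601] z [0.063 0.084] top [ 0.596 -0.225  0.079]
pump 0.94 [[0.451, -0.417, 0.017], [0.507, -0.375, 0.182]]
brush_holder 0.73 [[0.592, -0.402, 0.009], [0.667, -0.325, 0.186]]
jar 0.82 [[0.33, -0.311, 0.031], [0.387, -0.255, 0.108]]
mug 0.66 [[0.322, -0.02, 0.001], [0.402, 0.045, 0.092]]
side
b 740 y [0.087 0.151] x [0.518 0.579 0.599] z [0.065 0.084] top [0.595 0.121 0.08 ]
d 268 y [-0.026  0.038] x [0.491 0.519 0.575] z [0.056 0.085] top [0.493 0.008 0.083]
a 227 y [-0.143 -0.077] x [0.491 0.519 0.576] z [0.057 0.086] top [ 0.494 -0.106  0.083]
c 473 y [-0.259 -0.193] x [0.52  0.579 0.6  ] z [0.065 0.085] top [ 0.595 -0.224  0.08 ]
pump 0.77 [[0.451, -0.41, 0.012], [0.506, -0.373, 0.179]]
brush_holder 0.86 [[0.591, -0.399, 0.026], [0.667, -0.324, 0.184]]
jar 0.9 [[0.341, -0.306, 0.019]
[... 329 characters left out ...]
0.012]))]
top tag_a_edge [(0.84, array([373., 281.]), array([ 0.488, -0.108,  0.083])), (0.73, array([452., 338.]), array([ 0.353, -0.267,  0.083]))]
top tag_c_edge [(0.6, array([420., 228.]), array([ 0.601, -0.223,  0.083]))]
side holder_a [(0.83, array([384., 209.]), array([ 0.544, -0.219,  0.012])), (0.73, array([332., 255.]), array([0.55 , 0.005, 0.012])), (0.71, array([301., 283.]), array([0.551, 0.121, 0.012])), (0.58, array([358., 231.]), array([ 0.548, -0.102,  0.012]))]
side tag_a_edge [(0.53, array([383., 210.]), array([ 0.497, -0.126,  0.083])), (0.39, array([407., 293.]), array([0.316, 0.086, 0.083]))]
side tag_c_edge [(0.79, array([366., 174.]), array([ 0.612, -0.239,  0.083]))]
```

```bash
python3 -m handwheel '[[[0.012,0.029,0,0,0,-5.7],[0.012,0.029,0,0,0,-5.7],[0.012,0.029,0,0,0,-5.7],[0.012,0.029,0,0,0,-5.7],[0.012,0.029,0,0,0,0],[0.012,0.029,0,0,0,0],[0.012,0.029,0,0,0,0],[0.012,0.029,0,0,0,0],[0.012,0.029,0,0,0,0],[0.012,0.029,0,0,0,0],[0.012,0.029,0,0,0,0],[0.012,0.029,0,0,0,0],[0.012,0.029,0,0,0,0],[0.012,0.029,0,0,0,0],[0.012,0.029,0,0,0,0],[0.012,0.029,0,0,0,0],[0,0,0,0,0,0],[0,0,0,0,0,0]]]' 0
```

```text
time: 2.6
tool_pos: [0.435, -0.1108, 0.2315]
tool_rot: [0.0, 1.0, 0.002, 0.0]
contact_force: [0.5, 0.3, -0.6]
gripper_width: 0.003
grasp_force: 0.0
```

```bash
python3 -m handwheel '[[[0,0,-0.02,0,0,0],[0,0,-0.02,0,0,0],[0,0,-0.02,0,0,0],[0,0,-0.02,0,0,0],[0,0,-0.02,0,0,0],[0,0,-0.02,0,0,0],[0,0,-0.02,0,0,0],[0,0,-0.016,0,0,0],[0.01,0,0,0,0,0],[0.01,0,0,0,0,0],[0.005,0,0,0,0,0],[0.005,0,0,0,0,0],[0.005,0,0,0,0,0],[0.005,0,0,0,0,0],[0.005,0,0,0,0,0],[0.005,0,0,0,0,0]]]'
```

```text
time: 3.93
tool_pos: [0.485, -0.112, 0.0755]
tool_rot: [0.0, 1.0, 0.0, -0.0]
contact_force: [-0.5, 0.2, 0.8]
gripper_width: 0.0
grasp_force: 0.2
```

```bash
python3 -m handwheel '[[[0.005,0,0.001,0,0,0],[0.005,0,0.001,0,0,0],[0.005,0,0.001,0,0,0],[0.005,0,0.001,0,0,0],[0.005,0,0.001,0,0,0],[0.005,0,0.001,0,0,0],[0.005,0,0.001,0,0,0],[0.005,0,0.001,0,0,0],[0.005,0,0.001,0,0,0],[0.005,0,0.001,0,0,0]]]'
python3 - <<'E'
from h import *
cv2.imwrite('pics/a1.png',grab_frame('side')[0][140:340,220:460].repeat(2,0).repeat(2,1))
E
```

```text
time: 4.77
tool_pos: [0.5352, -0.1119, 0.0854]
tool_rot: [0.0, 1.0, 0.0, -0.0]
contact_force: [-0.0, -1.1, 0.4]
gripper_width: -0.002
grasp_force: 0.0
```

View pics/a1.png

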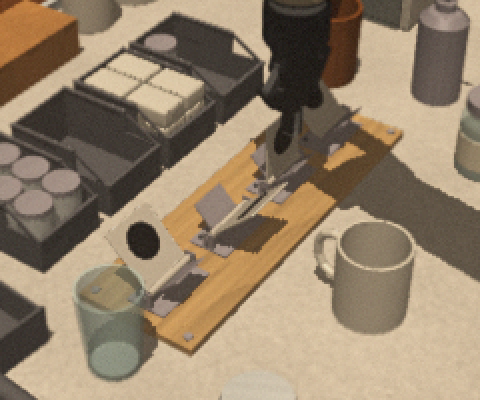

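The finger is on tag a, which looks about upright (crop ~(275,160)). I push it 25 mm further, then rise and go over behind tag c.

```bash
python3 -m handwheel '[[[0.005,0,0.001,0,0,0],[0.005,0,0.001,0,0,0],[0.005,0,0.001,0,0,0],[0.005,0,0.001,0,0,0],[0.005,0,0.001,0,0,0],[0,0,0,0,0,0],[-0.01,0,0,0,0,0],[-0.02,0,0,0,0,0],[-0.02,0,0.02,0,0,0],[0,0,0.03,0,0,0],[0,0,0.03,0,0,0],[0,0,0.03,0,0,0],[0,0,0,0,0,0]]]'
python3 - <<'E'
from h import *
cv2.imwrite('pics/a2.png',grab_frame('side')[0][140:340,220:460].repeat(2,0).repeat(2,1))
E
```

```text
time: 5.9
tool_pos: [0.5121, -0.1131, 0.2077]
tool_rot: [0.002, 1.0, 0.0, 0.005]
contact_force: [0.3, -0.3, 0.3]
gripper_width: -0.0
grasp_force: 0.0
```

View pics/a2.png

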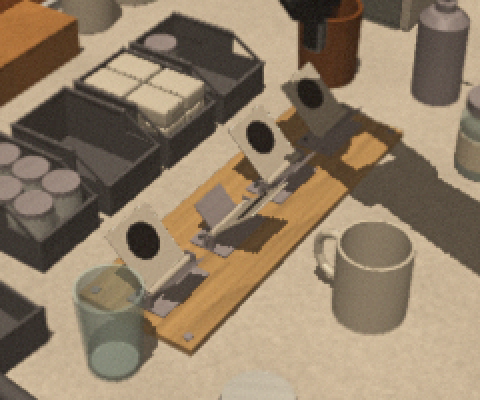

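Tag a now lies away with its disc showing (crop (260,137)). Tag c's disc is at (310,93) and is next. The approach is from behind it.

```bash
python3 -m handwheel '[[[0.017,-0.014,0,0,0,0],[0.017,-0.014,0,0,0,0],[0.017,-0.014,0,0,0,0],[0.017,-0.014,0,0,0,0],[0.017,-0.014,0,0,0,0],[0.017,-0.014,0,0,0,0],[0.017,-0.014,0,0,0,0],[0.014,-0.014,0,0,0,0],[0,0,0,0,0,0],[0,0,0,0,0,0],[0,0,-0.02,0,0,0],[0,0,-0.02,0,0,0],[0,0,-0.02,0,0,0],[0,0,-0.02,0,0,0],[0,0,-0.02,0,0,0],[0,0,-0.02,0,0,0],[0,0,-0.012,0,0,0],[0,0,0,0,0,0]]]'
```

```text
time: 7.45
tool_pos: [0.6393, -0.222, 0.0638]
tool_rot: [-0.002, 1.0, 0.001, -0.004]
contact_force: [-1.0, 0.0, -0.2]
gripper_width: -0.002
grasp_force: 0.0
```

```bash
python3 -m handwheel '[[[0,0,0.01,0,0,0],[-0.006,0,0.001,0,0,0],[-0.006,0,0.001,0,0,0],[-0.006,0,0.001,0,0,0],[-0.006,0,0.001,0,0,0],[-0.006,0,0.001,0,0,0],[-0.006,0,0.001,0,0,0],[-0.006,0,0.001,0,0,0],[-0.006,0,0.001,0,0,0],[-0.006,0,0.001,0,0,0],[-0.006,0,0.001,0,0,0],[-0.006,0,0.001,0,0,0],[-0.006,0,0.001,0,0,0],[-0.006,0,0.001,0,0,0],[-0.006,0,0.001,0,0,0],[-0.006,0,0.001,0,0,0],[-0.006,0,0.001,0,0,0],[-0.006,0,0.001,0,0,0],[0,0,0,0,0,0]]]'
```

```text
time: 9.03
tool_pos: [0.5398, -0.224, 0.0955]
tool_rot: [0.0, 1.0, 0.0, -0.0]
contact_force: [0.3, 0.3, 0.3]
gripper_width: -0.001
grasp_force: 0.0
```

```bash
python3 -m handwheel '[[[0.02,0,0,0,0,0],[0.02,0,0,0,0,0],[0.01,0,0.02,0,0,0],[0,0,0.03,0,0,0],[0,0,0.03,0,0,0],[0,0,0.03,0,0,0],[0,0,0.03,0,0,0],[0,0,0,0,0,0],[0,0,0,0,0,0]]]'
python3 - <<'E'
from h import *
s=grab_frame('side')[0][140:340,220:460].repeat(2,0).repeat(2,1)
cv2.imwrite('pics/c1.png',s);cv2.imwrite('pics/c2.png',grab_frame('top')[0])
E
```

```text
time: 9.78
tool_pos: [0.5921, -0.2246, 0.2387]
tool_rot: [0.001, 1.0, 0.0, 0.003]
contact_force: [0.1, -0.1, -0.7]
gripper_width: 0.001
grasp_force: 0.0
```

View pics/c1.png

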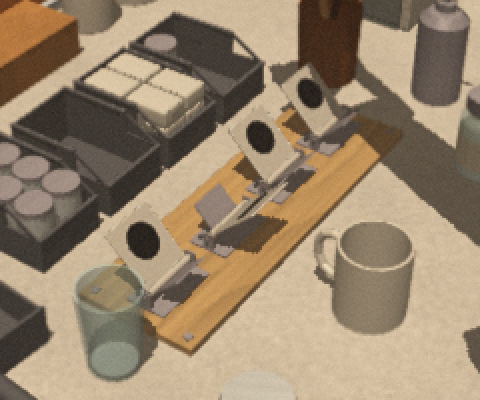

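View pics/c2.png

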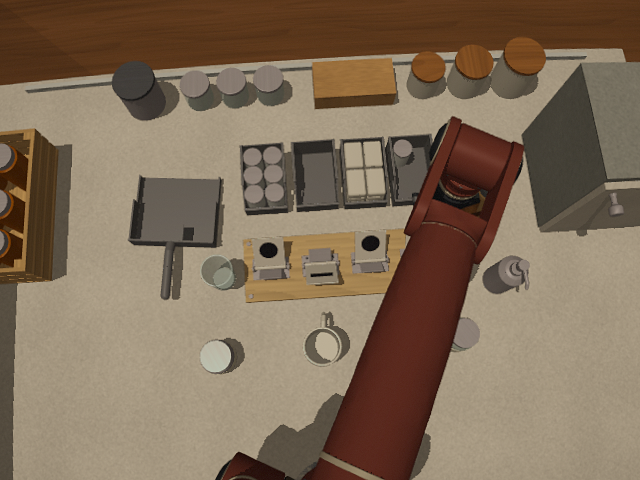

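Tag c still shows its disc (crop (310,93)), because the tip was too high at contact and passed over the edge. Everything else is undisturbed. I'll retry lower.

```bash
python3 -m handwheel '[[[0.016,0,0,0,0,0],[0.016,0,0,0,0,0],[0.016,0,0,0,0,0],[0,0,0,0,0,0],[0,0,0,0,0,0],[0,0,-0.02,0,0,0],[0,0,-0.02,0,0,0],[0,0,-0.02,0,0,0],[0,0,-0.02,0,0,0],[0,0,-0.02,0,0,0],[0,0,-0.02,0,0,0],[0,0,-0.02,0,0,0],[0,0,-0.02,0,0,0],[0,0,-0.01,0,0,0],[0,0,0,0,0,0],[0,0,0,0,0,0],[0,0,0,0,0,0]]]'
```

```text
time: 11.3
tool_pos: [0.6393, -0.2244, 0.0668]
tool_rot: [0.0, 1.0, 0.0, 0.001]
contact_force: [0.3, -0.0, -0.0]
gripper_width: -0.004
grasp_force: 0.0
```

```bash
python3 -m handwheel '[[[-0.006,0,0,0,0,0],[-0.006,0,0,0,0,0],[-0.006,0,0,0,0,0],[-0.006,0,0,0,0,0],[-0.006,0,0,0,0,0],[-0.006,0,0,0,0,0],[-0.006,0,0,0,0,0],[-0.006,0,0,0,0,0],[-0.006,0,0.001,0,0,0],[-0.006,0,0.002,0,0,0],[-0.006,0,0.002,0,0,0],[-0.006,0,0.002,0,0,0],[-0.006,0,0.002,0,0,0],[-0.006,0,0.002,0,0,0],[-0.006,0,0.002,0,0,0],[-0.006,0,0.001,0,0,0],[-0.006,0,0.001,0,0,0],[-0.004,0,0,0,0,0],[0,0,0,0,0,0]]]'
```

```text
time: 12.88
tool_pos: [0.5319, -0.2239, 0.0802]
tool_rot: [-0.0, 1.0, 0.0, -0.0]
contact_force: [0.6, 0.0, -0.0]
gripper_width: -0.002
grasp_force: 0.0
```

```bash
python3 -m handwheel '[[[0.02,0,0,0,0,0],[0.02,0,0,0,0,0],[0.01,0,0.02,0,0,0],[0,0,0.03,0,0,0],[0,0,0.03,0,0,0],[0,0,0.03,0,0,0],[0,0,0.03,0,0,0],[-0.03,0.02,0,0,0,0],[-0.03,0.02,0,0,0,0],[-0.03,0.02,0,0,0,0],[-0.03,0.02,0,0,0,0],[-0.02,0.02,0,0,0,0],[0,0.02,0,0,0,0],[0,0.02,0,0,0,0],[0,0,0,0,0,0]]]'
python3 - <<'E'
from h import *
s=grab_frame('side')[0][140:340,220:460].repeat(2,0).repeat(2,1)
cv2.imwrite('pics/d1.png',s);cv2.imwrite('pics/d2.png',grab_frame('top')[0])
E
```

```text
time: 14.13
tool_pos: [0.4423, -0.0816, 0.2204]
tool_rot: [-0.001, 1.0, 0.002, 0.0]
contact_force: [1.2, -0.6, 0.4]
gripper_width: -0.004
grasp_force: 0.0
```

View pics/d1.png

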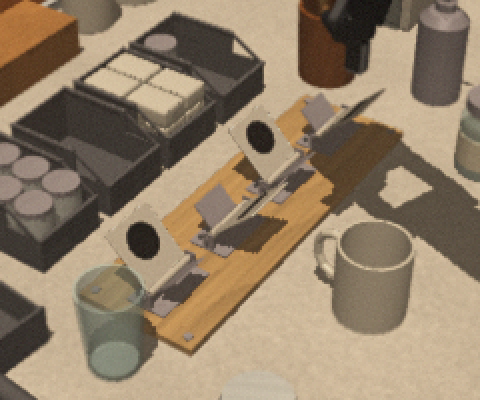

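View pics/d2.png

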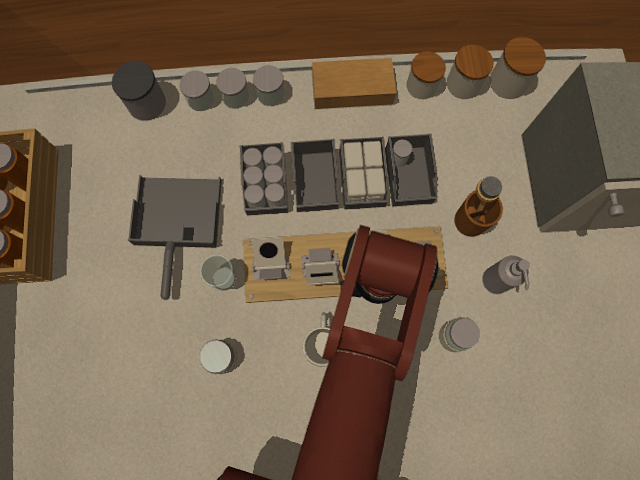

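Tag c now lies towards the robot (side crop (345,110)), a and b show discs, d shows its bar, and all bins and loose things are in place with the arm clear.

```bash
python3 -c "from plant import job_done; print(job_done())"
```

```text
the job is handed in; nothing more can be done
None
```

The stock board is right and handed in: tags a and b lie away with their discs showing, c and d lie towards the robot with their bars showing; tag c took a second push after the fingertip passed over its edge, and nothing else on the shelf visibly moved.

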